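# Unlock the stall's cash box and hold the key turned

## Robot

A 6-joint arm with a two-finger parallel gripper is mounted at the origin on the work surface. World frame = base frame: x ahead of the robot, y to its left, z up, the work surface at z = 0. Lengths are in m, angles in rad, forces in N, time in s.
With the tool pointing down it reaches from about 0.325 to 0.775 m from the base axis. Payload 5.5 kg.
Tool frame: the origin (TCP) lies on the centre line of the jaws, within the pads' length; the fingertips stand 25 mm ahead of it and the grasp point (between the pads) lies 6 mm ahead of it (ctrl.tcp_to_tips is the z of the fingertips in the tool frame, in m); z points along the fingers, y is the line along which they close (so a half turn about z gives the same grasp; the last joint's range is limited). The gripper opens to 88 mm and grips with 3 to 60 N. Pads are 20 mm wide; open, the fingers measure 115 mm over their backs; the gripper's body (75 mm by 178 mm) begins 61 mm behind the grasp point.
Start: joints at [-1.162, 0.091, 1.231, -0, 1.82, -0.057], TCP at [0.269, -0.536, 0.248] pointing down, gripper open.
Joint ranges: [-2.87, 2.87], [-0.86, 2.18], [0.17, 2.46], [-1.51, 4.65], [0.06, 2.69], [-2.65, 2.65]. Speed limits (rad/s): [2.57, 2.57, 3.01, 3.14, 3.14, 3.14].

## Interface

Orientations are given as a unit quaternion [x, y, z, w].
In Python, from plant import ctrl gives the robot as it stands.
- The arm moves only by the tool move_arm, never from a script. Its argument "series" is a list of rows, each an object with "jaw": the closure, from -1 (fully open) to 1 (shut); "delta_pos": the shift along the tool's x, y, z as a fraction of full scale, a list of three; "rotation": the turn, a rotation vector about the tool's x, y, z as a fraction of full scale, a list of three. In form: [{"jaw": jaw, "delta_pos": [tx, ty, tz], "rotation": [wx, wy, wz]}, ...]. A call has 1 to 12 rows; each row is the pose to reach, as a shift and turn from the pose commanded when the call began, along the tool's axes at that moment; what a row does not reach only later rows make up. Full scale, the value 1, is 0.1 m for a shift and 90 degrees for a turn. A row lasts 1/8 s, in which the tool goes at most 62.5 mm and 10.7 degrees, less where a joint would pass 70% of its speed; a pose out of reach is approached as far as the arm can. A call with a number of a shift or a turn outside -1 to 1 is refused whole. A call with a gripper value outside its range is refused whole. The fingers move at their own pace and stop on an object; "newtons" is the grip in N (left out, the last holds). Time passes only in rows, so rows that repeat a pose let the fingers close. It gives the time, the measured TCP pose, the force, the opening and the grip force at its end, in the units of the state.
- ctrl.get_state(): the state, without advancing time (a new reading comes with each control period).
- ctrl.capture(name): name is "side" or "top"; returns the picture (480x640x3 uint8, red, green, blue); there is no depth.
- ctrl.get_calibration(name): a dict with "intrinsics" (3x3 intrinsics, pixels), "position" and "rotation" of the camera in the world. Camera axes: x right, y down, z forward; pixel columns grow to the right and rows downward; lengths in m; the calibration is good to about 2 mm. A picture is of the moment at which its call begins. get_calibration takes no time and is no camera call.
- ctrl.finish_job(): hands the job in; it is judged then, once.
The state is a dict: "time_s": time; "joints": joint angles; "joint_vel": joint speeds; "effort": joint torques, N m; "ee_pos": TCP position; "tool_rot": TCP orientation; "ft_force": force on the tool from outside, world axes, zero at the start; "moment": the same for the moment, N m; "finger_gap": finger opening in m; "grip_force": force on a finger pad.
Only numpy, scipy, OpenCV 4.12 (cv2) and the standard library are available. Lean on these libraries where they do the work, as an engineer would, in place of code of your own. Each camera call takes 0.05 s, during which the arm holds its last target. There are 200 camera calls.

## Task

Push the loose grey cash box away over the counter, keeping it down on its feet, until its back sits square against the wooden batten. Then pull the square-headed key (not the round-headed one) out of the wooden key block, work it past the sticky pins until it is fully home in the lock on the box, and only then turn it a quarter turn clockwise. The lock springs back if let go, so finish still gripping the key and holding it turned, with the box still against the batten and everything else left where it stood.

Things in the scene. Friction and masses are not known exactly. Their poses are not given: they have to be found in the camera images.
- cashbox: Loose grey steel cash box, about 0.9 kg, 150 mm deep (its x axis, from front to back), 180 mm wide (y), 80 mm high; origin at the centre of its underside. Rubber feet: 4 to 8 N slides it. The front 56 mm of its top is a fixed deck with the lock mid-width; behind it the lid, its folded wire handle reaching 89 mm above the counter. It starts 65 to 155 mm short of the batten.
- box_front (a point): Centre of the box's upright front face (towards the robot), 40 mm above the counter; axes as the box.
- box_back (a point): Centre of the box's upright back face, 40 mm above the counter, 150 mm along the box's x axis from box_front; axes as the box.
- lip_face (a point): Middle of the near face of the wooden batten fixed along the far edge of the counter: a bar 22 mm thick (x), 32 mm high, 1.3 m long (y), never turned. Its x axis points away from the robot, along world x; the point is 16 mm above the counter, at y = 0.
- lock_face (a point): Centre of the keyway mouth on the face of the brass plug (32 mm across), 83 mm above the counter, 29 mm behind the box's front face. The key enters straight down: a slot 16 mm long (this point's x), 6.2 mm wide (y), 36 mm deep, widening to 20 x 11.2 mm over its top 4.5 mm. At rest the slot runs along the box's x axis; these axes turn with the plug.
- lock_pins (a point): On the lock's axis 16 mm below lock_face, between two opposed pairs of sprung, sticky pins that stand 3 mm into the slot from its two ends, 12 and 21 mm below the face. Each pair holds up the key's tip until it is pushed with about 8 to 14 N; a small wiggle along the slot or in yaw (1.5 mm, 0.05 rad) while leaning on the key eases it past with less.
- plug (a joint): Angle of the lock's plug, rad: 0 at rest (locked), growing clockwise seen from above, hard stop at 1.75. A spring returns it to 0 (0.03 N m at rest, 0.11 N m at a quarter turn). The key has about 0.12 rad of play in the slot, so turn the gripper a little over a quarter (1.6 to 1.7 rad); forcing it past the stop twists the box. As it turns, its cam lifts the lid ajar by a few mm.
- key_grip (a point): Centre of the square black plastic head of the cash-box key: 34 mm wide (the key's x), 9 mm thick (y; grip across this), 34 mm high (z up). Below it a neck 26 x 9 mm, 10 mm high, then the steel blade: 14 mm wide (x), 4.5 mm thick, 30 mm long, tip tapered to 8 mm. 40 g, alike both ways round. Starts upright in the key block, its head above the block.
- key_shoulder (a point): Point on the key's axis where neck and blade meet: 27 mm below key_grip, 30 mm above the tip; same axes. It rests on the block's top at the start, and on the lock's face when the key is fully home.
- keyblock: Wooden key block fixed to the counter, 60 mm (x) by 110 mm (y) by 45 mm high, origin at the centre of its underside. Two slots 36 mm deep, 28 mm either side of its middle along its y axis, their length along y; one holds the square-headed key, the other the round-headed key (either way round).
- spare_grip (a point): Centre of the round black head (30 mm across, 8 mm thick) of the other key, which belongs to the freezer. Leave it in the block.
- mug: Speckled blue enamel mug, 83 mm across, 82 mm high, with a side handle; origin at the centre of its underside. Leave alone.
- ramekin_a: Cream ceramic ramekin, 86 mm across, 40 mm high, origin at the centre of its underside; stands on the left (+y). Leave alone.
- ramekin_b: Cream ceramic ramekin of the same size, on the right (-y). Leave alone.
- muddler: Beechwood muddler standing upright, 40 mm across its foot, 195 mm high, origin at the centre of its underside, far left. Leave alone.
- chopper: Hand-crank nut chopper on its squat glass jar, 94 mm across, 169 mm high, dark cast-iron crank at the side reaching 100 mm out from the axis; origin at the centre of its underside, far right. Leave alone.

How it is judged:
By the outcome, as a careful person would: the job done as asked, in the order asked, and still so for the second after the job is handed in, while the arm keeps its last pose, push and grip.
It also fails if it takes over 72 s, if anything falls off the work surface, if the arm or the gripper's body presses on something with over 40 N, if the wrist force passes 120 N, or if a joint passes its speed limit or range.

## Working session

There is one attempt and no reset: what is moved stays moved. The work goes in short steps, Python scripts to look and compute and a tool call to move; the robot and the scene stay as the last step left them, time stands still between calls to the robot, and variables do not carry over. Pictures are saved under pics/ and viewed, at most 10 in all, crops included, and the job is handed in when it is done.

Besides the shell and the picture viewer there is one more tool, called after "Call:" by a JSON object that holds its "name" and its "arguments". move_arm: Moves the arm, as the interface text tells. Shift numbers are shares of 0.1 m and turn numbers shares of 90 degrees, none past 1 either way. Its arguments: {"type":"object","properties":{"series":{"type":"array"},"newtons":{"type":"number"}},"required":["series"]}

```bash
mkdir -p pics; ls
python3 - <<'E'
from plant import ctrl
import cv2
s=ctrl.get_state();print(s)
for n in("side","top"):
    c=ctrl.get_calibration(n);print(n,c)
    cv2.imwrite(f"pics/{n}0.png",ctrl.capture(n)[:,:,::-1])
E
```

```text
pics
{'time_s': 0.0, 'joints': array([-1.16166481e+00,  9.18712521e-02,  1.23189135e+00,  4.76956682e-07,
        1.81981406e+00, -5.67036584e-02]), 'joint_vel': array([-0.00121018, -0.00056046,  0.00180335, -0.0016066 ,  0.0009591 ,
        0.00102439]), 'effort': array([-1.58326959e-03, -4.46444464e+01, -4.06443393e+01,  6.94092829e-02,
        2.94515351e-02, -1.04616820e-04]), 'ee_pos': array([ 0.26939608, -0.53583455,  0.24649634]), 'tool_rot': array([ 9.72996616e-01,  2.30817248e-01, -1.73674021e-04, -9.76682539e-04]), 'ft_force': array([ 0.12599326, -0.63068301,  0.01091533]), 'moment': array([ 0.01997863,  0.05117717, -0.06780666]), 'grip_force': 0.0, 'finger_gap': 0.08775104322167329}
side {'intrinsics': array([[492.25188177,   0.        , 306.81741964],
       [  0.        , 492.25188177, 238.57372724],
       [  0.        ,   0.        ,   1.        ]]), 'position': array([-0.07787287,  0.62990194,  0.92176041]), 'rotation': array([-0.35620087,  0.84673028, -0.36481191,  0.15192447])}
top {'intrinsics': array([[527.68083133,   0.        , 319.17574346],
       [  0.        , 527.68083133, 241.31217793],
       [  0.        ,   0.        ,   1.        ]]), 'position': array([ 0.31885899, -0.00269127,  1.38762708]), 'rotation': array([-0.70106643,  0.70816649, -0.05757384,  0.06075641])}
```

View pics/side0.png

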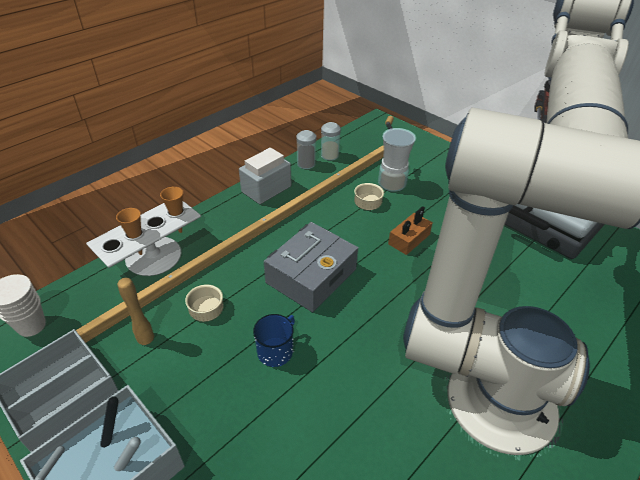

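View pics/top0.png

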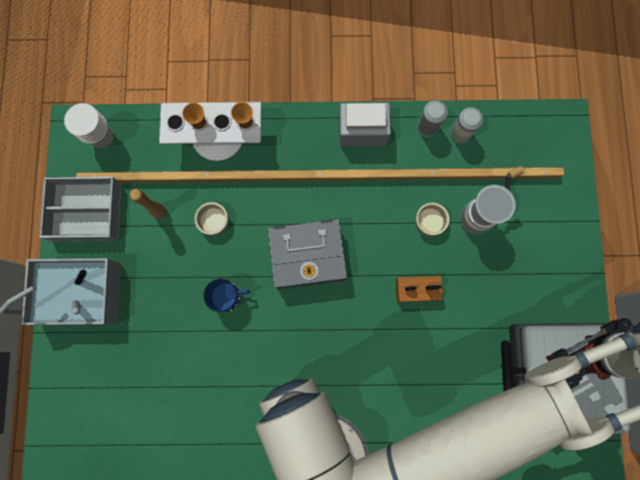

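The side view shows the box around (311,265), its lock at (327,262) and the key block at (410,235). In the top view the box is around (308,253), the lock at (309,270), the block at (419,289) and the batten's near edge around row 180. I'll enlarge these areas in one composite.

Run:
```python
import cv2,numpy as np
t=cv2.imread("pics/top0.png");s=cv2.imread("pics/side0.png")
def c(i,x,y,w,h,k): return cv2.resize(i[y:y+h,x:x+w],None,fx=k,fy=k,interpolation=cv2.INTER_CUBIC)
a=np.hstack([c(t,260,210,100,80,4),c(t,390,265,60,48,400/60)])
b=np.hstack([c(s,260,220,100,70,4)[:280],c(s,380,200,60,42,400/60)[:280]])
cv2.imwrite("pics/comp0.png",np.vstack([a,b]));print(a.shape,b.shape)
```

```text
(320, 800, 3) (280, 800, 3)
```

View pics/comp0.png

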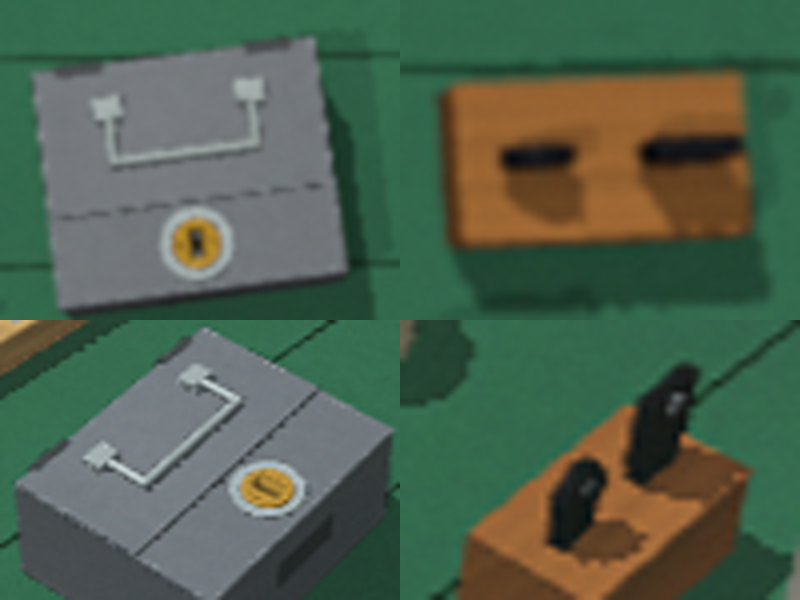

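The composite shows the right key (−y) longer and taller with a square shadow, so it is the square-headed one. The left key casts a round shadow. Next I turn the readings into positions.

```bash
cat > h.py <<'E'
from plant import ctrl
import numpy as np
from scipy.spatial.transform import Rotation as R
def ray(n,px):
    c=ctrl.get_calibration(n);d=np.linalg.inv(c["intrinsics"])@np.array([px[0],px[1],1.])
    return np.array(c["position"]),R.from_quat(c["rotation"]).apply(d/np.linalg.norm(d))
def plane(n,px,z):
    o,d=ray(n,px);return (o+d*(z-o[2])/d[2]).round(4)
def tri(pt,ps):
    A=np.zeros((3,3));b=np.zeros(3);L=[]
    for n,p in(("top",pt),("side",ps)):
        o,d=ray(n,p);P=np.eye(3)-np.outer(d,d);A+=P;b+=P@o;L.append((P,o))
    x=np.linalg.solve(A,b);return x.round(4),[round(float(np.linalg.norm(P@(x-o))),4) for P,o in L]
def proj(n,X):
    c=ctrl.get_calibration(n);q=c["intrinsics"]@R.from_quat(c["rotation"]).inv().apply(np.array(X)-c["position"])
    return (q[:2]/q[2]).round(1)
E
python3 - <<'E'
from h import *
print("lock",tri((309.25,270.75),(326.75,262.5)),plane("top",(309.25,270.75),.083))
T=lambda x,y:(x/4+260,y/4+210); B=lambda x,y:((x-400)/6.667+390,y/6.667+265)
S=lambda x,y:(x/4+260,(y-320)/4+220); SB=lambda x,y:((x-400)/6.667+380,(y-320)/6.667+200)
for p in[(34,72),(316,38),(347,272),(60,307)]:print("box",plane("top",T(*p),.08))
print("box fr tri",tri(T(347,272),S(392,432)),"bl? br",tri(T(34,72),S(17,487)), tri(T(316,38),S(207,328)))
for p in[(448,88),(742,74),(750,236),(460,245)]:print("blk",plane("top",B(*p),.045))
print("blk fr",tri(B(750,236),SB(750,470)),"bl",tri(B(448,88),SB(468,533)))
print("key top",tri(B(694,146),SB(676,368)),plane("top",B(694,146),.089))
print("spare top",tri(B(537,155),SB(588,462)))
for p in[(308,180.5),(120,181.5),(520,177.5)]:print("bat",plane("top",p,.032))
s=ctrl.get_state();print(R.from_quat(s["tool_rot"]).as_matrix().round(3))
import cv2
im=cv2.imread("pics/top0.png")
for c in(140,260,308,400,440):print(c,im[168:188,c].tolist())
E
```

```text
lock (array([0.4661, 0.0275, 0.0763]), [0.0003, 0.0003]) [0.4656 0.0275 0.083 ]
box [0.5755 0.1298 0.08  ]
box [ 0.5955 -0.0486  0.08  ]
box [ 0.4469 -0.0654  0.08  ]
box [0.427  0.1127 0.08  ]
box fr tri (array([ 0.448 , -0.0655,  0.0733]), [0.0005, 0.0005]) bl? br (array([0.5762, 0.1299, 0.0716]), [0.0012, 0.0012]) (array([ 0.5954, -0.0495,  0.0755]), [0.0013, 0.0013])
blk [ 0.4485 -0.1956  0.045 ]
blk [ 0.4528 -0.3081  0.045 ]
blk [ 0.3911 -0.3082  0.045 ]
blk [ 0.3888 -0.1981  0.045 ]
blk fr (array([ 0.3917, -0.3085,  0.0423]), [0.0005, 0.0005]) bl (array([ 0.4483, -0.1962,  0.0428]), [0.0005, 0.0005])
key top (array([ 0.4199, -0.2783,  0.097 ]), [0.0017, 0.0017]) [ 0.4219 -0.2792  0.089 ]
spare top (array([ 0.4183, -0.2231,  0.0829]), [0.0016, 0.0016])
bat [0.7124 0.0304 0.032 ]
bat [0.7152 0.5309 0.032 ]
bat [ 0.7143 -0.5324  0.032 ]
[[ 0.893  0.449 -0.001]
 [ 0.449 -0.893  0.002]
 [ 0.    -0.002 -1.   ]]
140 [[76, 105, 50], [76, 105, 48], [76, 104, 53], [78, 114, 96], [87, 139, 161], [96, 158, 197], [95, 158, 197], [95, 157, 195], [96, 157, 195], [93, 154, 190], [88, 144, 178]
[... 646 characters left out ...]
6, 45], [49, 68, 32], [51, 69, 33], [50, 69, 34], [50, 68, 32], [54, 73, 36], [66, 90, 43]]
400 [[75, 104, 66], [74, 115, 123], [87, 144, 179], [90, 149, 186], [91, 150, 187], [95, 155, 193], [96, 159, 198], [92, 153, 190], [74, 123, 153], [43, 72, 91], [32, 53, 67], [37, 58, 63], [48, 68, 45], [51, 70, 33], [51, 71, 32], [51, 70, 33], [50, 70, 32], [52, 72, 33], [62, 85, 40], [75, 103, 48]]
440 [[89, 124, 115], [104, 152, 178], [95, 153, 190], [90, 149, 185], [88, 147, 183], [87, 144, 180], [87, 142, 177], [82, 135, 167], [63, 104, 129], [40, 66, 83], [33, 55, 65], [40, 61, 55], [50, 69, 37], [51, 71, 31], [51, 71, 33], [51, 70, 33], [51, 70, 31], [60, 83, 40], [74, 103, 49], [77, 106, 51]]
```

Call:
{"name": "move_arm", "arguments": {"series": [{"jaw": -1, "delta_pos": [0.37, -0.45, 0], "rotation": [0, 0, 0]}, {"jaw": -1, "delta_pos": [0.74, -0.9, 0], "rotation": [0, 0, 0]}, {"jaw": -1, "delta_pos": [0.74, -0.9, 0], "rotation": [0, 0, 0]}]}}

```text
time_s: 0.48
ee_pos: [0.296, -0.4196, 0.2477]
tool_rot: [0.973, 0.232, 0.0, -0.0]
ft_force: [-0.1, -0.8, 0.3]
finger_gap: 0.0878
grip_force: 0.0
```

Call:
{"name": "move_arm", "arguments": {"series": [{"jaw": -1, "delta_pos": [0.37, -0.45, 0], "rotation": [0, 0, 0]}, {"jaw": -1, "delta_pos": [0.74, -0.9, 0], "rotation": [0, 0, 0]}, {"jaw": -1, "delta_pos": [0.74, -0.9, 0], "rotation": [0, 0, 0]}]}}

```text
time_s: 0.85
ee_pos: [0.3217, -0.3069, 0.2481]
tool_rot: [0.973, 0.233, 0.0, 0.0]
ft_force: [0.1, -1.1, -0.7]
finger_gap: 0.0878
grip_force: 0.0
```

Call:
{"name": "move_arm", "arguments": {"series": [{"jaw": -1, "delta_pos": [0.37, -0.45, 0], "rotation": [0, 0, 0]}, {"jaw": -1, "delta_pos": [0.74, -0.9, 0], "rotation": [0, 0, 0]}, {"jaw": -1, "delta_pos": [0.74, -0.9, 0], "rotation": [0, 0, 0]}]}}

```text
time_s: 1.23
ee_pos: [0.3474, -0.1938, 0.248]
tool_rot: [0.972, 0.233, 0.0, 0.0]
ft_force: [-0.1, -0.6, 0.4]
finger_gap: 0.0881
grip_force: 0.0
```

Call:
{"name": "move_arm", "arguments": {"series": [{"jaw": -1, "delta_pos": [0.37, -0.45, 0], "rotation": [0, 0, 0]}, {"jaw": -1, "delta_pos": [0.74, -0.9, 0], "rotation": [0, 0, 0]}, {"jaw": -1, "delta_pos": [0.74, -0.9, 0], "rotation": [0, 0, 0]}]}}

```text
time_s: 1.6
ee_pos: [0.3732, -0.0802, 0.2476]
tool_rot: [0.972, 0.233, -0.0, 0.0]
ft_force: [1.2, -0.4, 0.9]
finger_gap: 0.0876
grip_force: 0.0
```

Call:
{"name": "move_arm", "arguments": {"series": [{"jaw": -1, "delta_pos": [0.35, -0.44, 0], "rotation": [0, 0, 0.1]}, {"jaw": -1, "delta_pos": [0.69, -0.88, 0], "rotation": [0, 0, 0.2]}, {"jaw": -1, "delta_pos": [0.69, -0.88, 0.1], "rotation": [0, 0, 0.2995]}, {"jaw": -1, "delta_pos": [0.69, -0.88, 0.1], "rotation": [0, 0, 0.2995]}]}}

```text
time_s: 2.1
ee_pos: [0.3948, 0.0267, 0.2366]
tool_rot: [1.0, -0.002, -0.001, 0.0]
ft_force: [-0.0, -0.4, 0.3]
finger_gap: 0.0878
grip_force: 0.0
```

Call:
{"name": "move_arm", "arguments": {"series": [{"jaw": -1, "delta_pos": [0, 0, 0.5], "rotation": [0, 0, 0]}, {"jaw": -1, "delta_pos": [0, 0, 1], "rotation": [0, 0, 0]}, {"jaw": -1, "delta_pos": [0, 0, 1], "rotation": [0, 0, 0]}, {"jaw": -1, "delta_pos": [0, 0, 1], "rotation": [0, 0, 0]}]}}

```text
time_s: 2.6
ee_pos: [0.3954, 0.0269, 0.14]
tool_rot: [1.0, -0.002, 0.001, 0.0]
ft_force: [0.2, 0.3, 0.4]
finger_gap: 0.0877
grip_force: 0.0
```

Call:
{"name": "move_arm", "arguments": {"series": [{"jaw": -1, "delta_pos": [0, 0, 0.4], "rotation": [0, 0, 0]}, {"jaw": -1, "delta_pos": [0, 0, 0.8], "rotation": [0, 0, 0]}, {"jaw": -1, "delta_pos": [0, 0, 0.95], "rotation": [0, 0, 0]}, {"jaw": -1, "delta_pos": [0, 0.0, 0.95], "rotation": [0, 0, 0]}]}}

```text
time_s: 3.1
ee_pos: [0.3951, 0.0279, 0.0439]
tool_rot: [1.0, -0.002, 0.001, 0.0]
ft_force: [0.9, 0.2, 0.1]
finger_gap: 0.0879
grip_force: 0.0
```

Call:
{"name": "move_arm", "arguments": {"series": [{"jaw": -1, "delta_pos": [0.1, 0, 0], "rotation": [0, 0, 0]}, {"jaw": -1, "delta_pos": [0.2, 0, 0], "rotation": [0, 0, 0]}, {"jaw": -1, "delta_pos": [0.26, 0, 0], "rotation": [0, 0, 0]}, {"jaw": -1, "delta_pos": [0.32, 0, 0], "rotation": [0, 0, 0]}, {"jaw": -1, "delta_pos": [0.38, 0, 0], "rotation": [0, 0, 0]}, {"jaw": -1, "delta_pos": [0.44, 0, 0], "rotation": [0, 0, 0]}, {"jaw": -1, "delta_pos": [0.5, 0, 0], "rotation": [0, 0, 0]}, {"jaw": -1, "delta_pos": [0.5, 0, 0], "rotation": [0, 0, 0]}]}}

```text
time_s: 4.1
ee_pos: [0.4447, 0.0285, 0.0433]
tool_rot: [1.0, -0.002, -0.001, -0.001]
ft_force: [-4.6, 2.1, 1.9]
finger_gap: 0.0877
grip_force: 1.8
```

Run:
```python
from plant import ctrl
import cv2,numpy as np
t=ctrl.capture("top")[:,:,::-1];s=ctrl.capture("side")[:,:,::-1]
cv2.imwrite("pics/c1.png",np.hstack([cv2.resize(t[160:320,200:360],(400,400)),cv2.resize(s[180:340,220:380],(400,400))]))
print(ctrl.get_state())
```

```text
{'time_s': 4.2, 'joints': array([-1.33719190e-02, -2.79495395e-01,  1.94266025e+00,  5.72363758e-04,
        1.47895520e+00,  1.56141372e+00]), 'joint_vel': array([-0.00369943, -0.00381987,  0.00938241, -0.00365034, -0.00854589,
        0.00274848]), 'effort': array([ -0.8594385 , -26.89355671, -39.89173651,  -0.43641164,
        -0.88347562,   0.17275362]), 'ee_pos': array([0.44463829, 0.0282419 , 0.04299585]), 'tool_rot': array([ 9.99997882e-01, -2.02097383e-03, -2.60440913e-04, -2.87950528e-04]), 'ft_force': array([-2.59780512,  1.94652586,  1.14659257]), 'moment': array([0.32097508, 0.34215935, 0.20382343]), 'grip_force': 1.4105935022234917, 'finger_gap': 0.087748009463578}
```

View pics/c1.png

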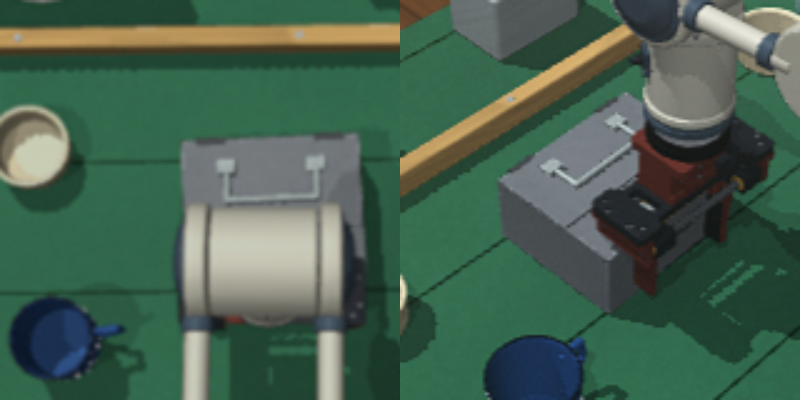

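Top view: the box's back edge runs from crop (183,143) to (358,136), nearly parallel to the batten. Both fingers are on its front face and the mug is clear, so I push on.

Call:
{"name": "move_arm", "arguments": {"series": [{"jaw": -1, "delta_pos": [0.06, 0, 0], "rotation": [0, 0, 0]}, {"jaw": -1, "delta_pos": [0.14, 0, 0], "rotation": [0, 0, 0]}, {"jaw": -1, "delta_pos": [0.22, 0, 0], "rotation": [0, 0, 0]}, {"jaw": -1, "delta_pos": [0.3, 0, 0], "rotation": [0, 0, 0]}, {"jaw": -1, "delta_pos": [0.38, 0, 0], "rotation": [0, 0, 0]}, {"jaw": -1, "delta_pos": [0.46, 0, 0], "rotation": [0, 0, 0]}, {"jaw": -1, "delta_pos": [0.54, 0, 0], "rotation": [0, 0, 0]}, {"jaw": -1, "delta_pos": [0.62, 0, 0], "rotation": [0, 0, 0]}, {"jaw": -1, "delta_pos": [0.7, 0, 0], "rotation": [0, 0, 0]}, {"jaw": -1, "delta_pos": [0.78, 0, 0], "rotation": [0, 0, 0]}, {"jaw": -1, "delta_pos": [0.86, 0, 0], "rotation": [0, 0, 0]}, {"jaw": -1, "delta_pos": [0.92, 0, 0], "rotation": [0, 0, 0]}]}}

```text
time_s: 5.7
ee_pos: [0.5357, 0.0272, 0.0428]
tool_rot: [1.0, -0.002, -0.002, 0.0]
ft_force: [-9.4, 0.2, 5.6]
finger_gap: 0.0878
grip_force: 4.9
```

Call:
{"name": "move_arm", "arguments": {"series": [{"jaw": -1, "delta_pos": [0.04, 0, 0], "rotation": [0, 0, 0]}, {"jaw": -1, "delta_pos": [0.08, 0, 0], "rotation": [0, 0, 0]}, {"jaw": -1, "delta_pos": [0.12, 0, 0], "rotation": [0, 0, 0]}, {"jaw": -1, "delta_pos": [0.15, 0, 0], "rotation": [0, 0, 0]}]}}

```text
time_s: 6.2
ee_pos: [0.5506, 0.0272, 0.0429]
tool_rot: [1.0, -0.002, -0.002, 0.0]
ft_force: [-9.5, 0.3, 5.6]
finger_gap: 0.088
grip_force: 4.8
```

Call:
{"name": "move_arm", "arguments": {"series": [{"jaw": -1, "delta_pos": [0.025, 0, 0], "rotation": [0, 0, 0]}, {"jaw": -1, "delta_pos": [0.05, 0, 0], "rotation": [0, 0, 0]}, {"jaw": -1, "delta_pos": [0.05, 0, 0], "rotation": [0, 0, 0]}]}}

```text
time_s: 6.58
ee_pos: [0.5558, 0.0271, 0.0428]
tool_rot: [1.0, -0.002, -0.001, 0.0]
ft_force: [-7.8, 0.9, 5.4]
finger_gap: 0.0881
grip_force: 3.7
```

Run:
```python
from plant import ctrl
import cv2,numpy as np
t=ctrl.capture("top")[:,:,::-1];s=ctrl.capture("side")[:,:,::-1]
cv2.imwrite("pics/c2.png",np.hstack([cv2.resize(t[150:250,250:350],(400,400)),cv2.resize(s[150:290,230:370],(400,400))]))
```

```text
(no output)
```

View pics/c2.png

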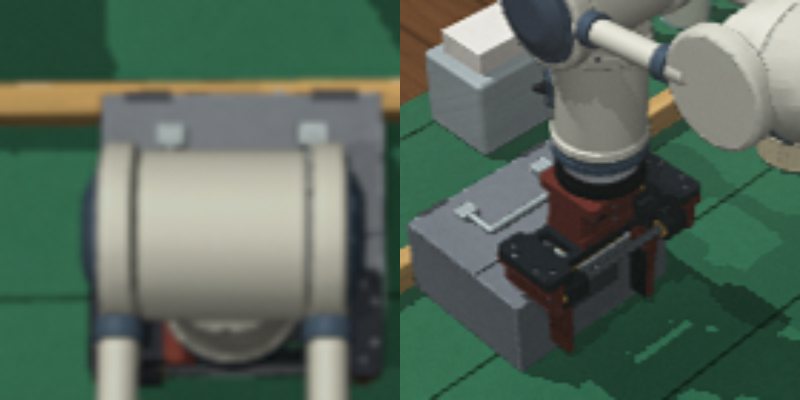

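The back edge now overlaps the batten in the top view because of parallax. I creep on until the force rises.

Call:
{"name": "move_arm", "arguments": {"series": [{"jaw": -1, "delta_pos": [0.025, 0, 0], "rotation": [0, 0, 0]}, {"jaw": -1, "delta_pos": [0.05, 0, 0], "rotation": [0, 0, 0]}, {"jaw": -1, "delta_pos": [0.05, 0, 0], "rotation": [0, 0, 0]}]}}

```text
time_s: 7.05
ee_pos: [0.5569, 0.027, 0.0429]
tool_rot: [1.0, -0.002, -0.006, 0.0]
ft_force: [-28.7, -1.0, 16.4]
finger_gap: 0.0878
grip_force: 14.2
```

Run:
```python
from h import *
print(plane("top",(276,173.75),.08),plane("top",(345.75,174.25),.08),plane("top",(308,178),.032),plane("top",(260,178.3),.032),plane("top",(400,176.6),.032))
```

```text
[0.7173 0.1114 0.08  ] [ 0.714  -0.0678  0.08  ] [0.7193 0.0304 0.032 ] [0.7199 0.1581 0.032 ] [ 0.7204 -0.2142  0.032 ]
```

The force has risen to 29 N at the batten, so the box is home. I back off, lift, turn and go over to the key.

Call:
{"name": "move_arm", "arguments": {"series": [{"jaw": -1, "delta_pos": [-0.1, 0, 0], "rotation": [0, 0, 0]}, {"jaw": -1, "delta_pos": [-0.4, 0, 0], "rotation": [0, 0, 0]}, {"jaw": -1, "delta_pos": [-0.8, 0, -0.4], "rotation": [0, 0, 0]}, {"jaw": -1, "delta_pos": [-1, 0.4, -1], "rotation": [0, 0, 0]}, {"jaw": -1, "delta_pos": [-1, 1, -1], "rotation": [0, 0, 0]}, {"jaw": -1, "delta_pos": [-1, 1, -1], "rotation": [0, 0, 0]}]}}

```text
time_s: 7.8
ee_pos: [0.4615, -0.0756, 0.1444]
tool_rot: [1.0, -0.005, 0.002, 0.001]
ft_force: [0.1, 0.1, -0.3]
finger_gap: 0.0876
grip_force: 0.0
```

Call:
{"name": "move_arm", "arguments": {"series": [{"jaw": -1, "delta_pos": [0, 0.3, -0.2], "rotation": [0, 0, -0.11]}, {"jaw": -1, "delta_pos": [0, 0.6, -0.2], "rotation": [0, 0, -0.22]}, {"jaw": -1, "delta_pos": [0, 1, -0.2], "rotation": [0, 0, -0.33]}, {"jaw": -1, "delta_pos": [0, 1, -0.2], "rotation": [0, 0, -0.44]}, {"jaw": -1, "delta_pos": [0, 1, -0.2], "rotation": [0, 0, -0.55]}, {"jaw": -1, "delta_pos": [0, 1, -0.2], "rotation": [0, 0, -0.66]}, {"jaw": -1, "delta_pos": [0, 1, -0.2], "rotation": [0, 0, -0.77]}, {"jaw": -1, "delta_pos": [0, 1, -0.2], "rotation": [0, 0, -0.88]}, {"jaw": -1, "delta_pos": [0, 1, -0.2], "rotation": [0, 0, -1]}, {"jaw": -1, "delta_pos": [0, 1, -0.2], "rotation": [0, 0, -1]}]}}

```text
time_s: 9.05
ee_pos: [0.4608, -0.1717, 0.162]
tool_rot: [0.709, 0.705, -0.0, -0.0]
ft_force: [0.0, -0.1, -0.3]
finger_gap: 0.0877
grip_force: 0.0
```

Run:
```python
from plant import ctrl
import cv2,numpy as np
print(ctrl.get_state()["ee_pos"],ctrl.get_state()["tool_rot"])
t=ctrl.capture("top")[:,:,::-1];s=ctrl.capture("side")[:,:,::-1]
cv2.imwrite("pics/t3.png",t);cv2.imwrite("pics/s3.png",s)
def c(i,x,y,w,h,k): return cv2.resize(i[y:y+h,x:x+w],None,fx=k,fy=k,interpolation=cv2.INTER_CUBIC)
cv2.imwrite("pics/c3.png",np.vstack([np.hstack([c(t,260,160,100,75,4),c(s,240,170,100,75,4)]),np.hstack([c(t,385,260,80,60,5),c(s,370,190,80,60,5)])]))
```

```text
[ 0.46079779 -0.1716525   0.16196626] [ 7.09136071e-01  7.05071598e-01 -1.53987849e-05 -2.73401119e-04]
```

View pics/c3.png

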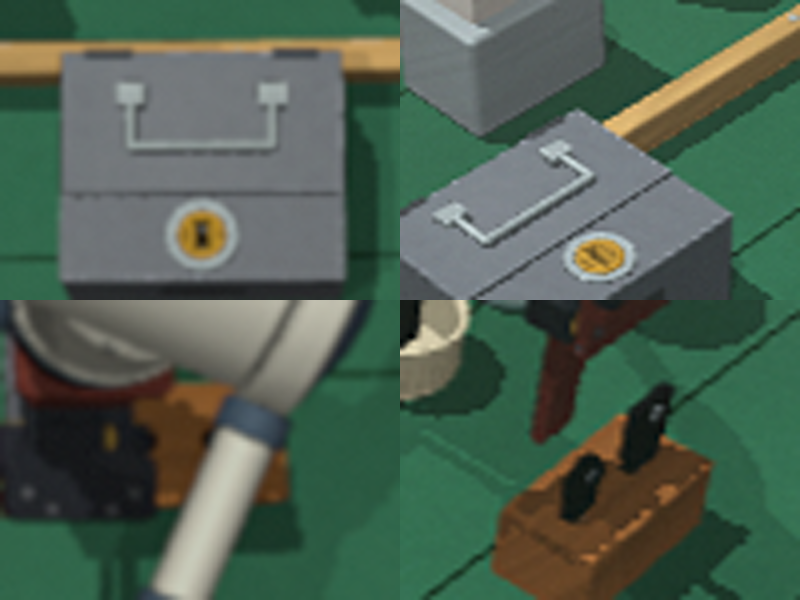

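The box now sits square. Its top-view corners are crop (62,55), (342,52), (346,279) and (62,279), with the lock at (202,235). In the side view the lock is at (600,256), and the square key stands at about (648,425).

Run:
```python
from h import *
for p in[(275.5,173.75),(345.5,173),(346.5,229.75),(275.5,229.75)]:print(plane("top",p,.08))
print(tri((310.5,218.75),(290,234)),plane("top",(310.5,218.75),.083),plane("side",(290,234),.083))
s3=lambda x,y:(370+(x-400)/5,190+(y-300)/5)
print("key top side",plane("side",s3(663,386),.089),"blk corner nearright",plane("side",s3(712,464),.045),plane("side",s3(496,541),.045))
print("side key0",plane("side",(421.4,207.2),.089))
```

```text
[0.7173 0.1127 0.08  ]
[ 0.7173 -0.0672  0.08  ]
[ 0.5689 -0.067   0.08  ]
[0.5708 0.1121 0.08  ]
(array([0.5984, 0.0234, 0.0781]), [0.0003, 0.0003]) [0.5976 0.0235 0.083 ] [0.5942 0.0269 0.083 ]
key top side [ 0.421  -0.2904  0.089 ] blk corner nearright [ 0.3902 -0.3042  0.045 ] [ 0.4333 -0.1738  0.045 ]
side key0 [ 0.4232 -0.2881  0.089 ]
```

Call:
{"name": "move_arm", "arguments": {"series": [{"jaw": -1, "delta_pos": [-0.5, -0.2, 0], "rotation": [0, 0, -0.022]}, {"jaw": -1, "delta_pos": [-1, -0.4, 0], "rotation": [0, 0, -0.022]}, {"jaw": -1, "delta_pos": [-1, -0.4, 0], "rotation": [0, 0, -0.022]}]}}

```text
time_s: 9.52
ee_pos: [0.4188, -0.2744, 0.1623]
tool_rot: [0.699, 0.715, -0.0, -0.0]
ft_force: [-0.2, -0.5, -0.1]
finger_gap: 0.0878
grip_force: 0.0
```

Call:
{"name": "move_arm", "arguments": {"series": [{"jaw": -1, "delta_pos": [-0.08, 0, 0], "rotation": [0, 0, 0]}, {"jaw": -1, "delta_pos": [-0.08, 0, 0.4], "rotation": [0, 0, 0]}, {"jaw": -1, "delta_pos": [-0.08, 0, 0.8], "rotation": [0, 0, 0]}, {"jaw": -1, "delta_pos": [-0.08, 0, 0.8], "rotation": [0, 0, 0]}]}}

```text
time_s: 10.02
ee_pos: [0.4191, -0.2778, 0.0792]
tool_rot: [0.696, 0.718, -0.0, -0.004]
ft_force: [0.2, 0.2, -0.3]
finger_gap: 0.0878
grip_force: 0.0
```

Run:
```python
from plant import ctrl
import cv2,numpy as np
from h import proj
print(ctrl.get_state()["ee_pos"],ctrl.get_state()["tool_rot"],ctrl.get_state()["ft_force"],proj("side",[.421,-.28,.072]))
s=ctrl.capture("side")[:,:,::-1];t=ctrl.capture("top")[:,:,::-1]
def c(i,x,y,w,h,k): return cv2.resize(i[y:y+h,x:x+w],None,fx=k,fy=k,interpolation=cv2.INTER_CUBIC)
cv2.imwrite("pics/c4.png",np.hstack([c(s,380,180,67,80,6),c(t,385,250,66,80,6)]))
```

```text
[ 0.41914314 -0.27776016  0.07916083] [ 6.96133253e-01  7.17903993e-01 -2.83780543e-04 -3.50296143e-03] [ 0.17046729  0.24902536 -0.28027919] [419.2 213.9]
```

View pics/c4.png

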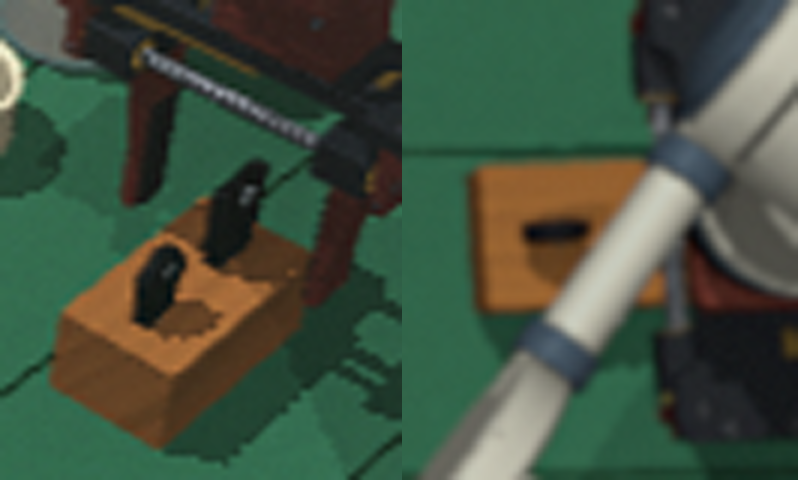

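Side view: the fingers straddle the square key, with fingertips at crop (140,195) and (325,290) and the key's base at about (222,250). I close on it.

Call:
{"name": "move_arm", "arguments": {"newtons": 40, "series": [{"jaw": 1, "delta_pos": [0, 0, 0], "rotation": [0, 0, 0]}, {"jaw": 1, "delta_pos": [0, 0, 0], "rotation": [0, 0, 0]}, {"jaw": 1, "delta_pos": [0, 0, 0], "rotation": [0, 0, 0]}, {"jaw": 1, "delta_pos": [0, 0, 0], "rotation": [0, 0, 0]}, {"jaw": 1, "delta_pos": [0, 0, 0], "rotation": [0, 0, 0]}, {"jaw": 1, "delta_pos": [0, 0, 0], "rotation": [0, 0, 0]}]}}

```text
time_s: 10.88
ee_pos: [0.4202, -0.28, 0.0826]
tool_rot: [0.696, 0.718, -0.0, -0.0]
ft_force: [0.5, 0.6, 0.2]
finger_gap: 0.0311
grip_force: 0.0
```

Run:
```python
from plant import ctrl
s=ctrl.get_state();print(s["ee_pos"],s["tool_rot"],s["ft_force"],s["moment"],s["finger_gap"],s["grip_force"])
```

```text
[ 0.42018099 -0.28001457  0.08257431] [ 6.96484357e-01  7.17571972e-01 -1.18775566e-05 -6.85760773e-05] [0.45849455 0.61208687 0.21146303] [-0.0654556  -0.11979828 -0.07128806] 0.031145615363207625 0.0
```

Call:
{"name": "move_arm", "arguments": {"newtons": 40, "series": [{"jaw": 1, "delta_pos": [0, 0, 0], "rotation": [0, 0, 0]}, {"jaw": 1, "delta_pos": [0, 0, 0], "rotation": [0, 0, 0]}, {"jaw": 1, "delta_pos": [0, 0, 0], "rotation": [0, 0, 0]}, {"jaw": 1, "delta_pos": [0, 0, 0], "rotation": [0, 0, 0]}, {"jaw": 1, "delta_pos": [0, 0, 0], "rotation": [0, 0, 0]}]}}

```text
time_s: 11.5
ee_pos: [0.4205, -0.28, 0.0826]
tool_rot: [0.696, 0.718, 0.0, 0.0]
ft_force: [2.3, 0.1, -1.3]
finger_gap: 0.0087
grip_force: 40.0
```

Call:
{"name": "move_arm", "arguments": {"series": [{"jaw": 1, "delta_pos": [0, 0, -0.1], "rotation": [0, 0, 0]}, {"jaw": 1, "delta_pos": [0, 0, -0.25], "rotation": [0, 0, 0]}, {"jaw": 1, "delta_pos": [0, 0, -0.4], "rotation": [0, 0, 0]}, {"jaw": 1, "delta_pos": [0, 0, -0.7], "rotation": [0, 0, 0]}, {"jaw": 1, "delta_pos": [0, 0, -1], "rotation": [0, 0, 0]}, {"jaw": 1, "delta_pos": [0, 0, -1], "rotation": [0, 0, 0]}]}}

```text
time_s: 12.25
ee_pos: [0.4207, -0.2809, 0.1861]
tool_rot: [0.697, 0.717, -0.0, 0.003]
ft_force: [-0.6, -0.8, -1.1]
finger_gap: 0.009
grip_force: 40.0
```

Call:
{"name": "move_arm", "arguments": {"series": [{"jaw": 1, "delta_pos": [0.2, 0.2, 0], "rotation": [0, 0, -0.1]}, {"jaw": 1, "delta_pos": [0.4, 0.4, 0], "rotation": [0, 0, -0.2]}, {"jaw": 1, "delta_pos": [0.6, 0.6, 0], "rotation": [0, 0, -0.3]}, {"jaw": 1, "delta_pos": [0.8, 0.8, 0], "rotation": [0, 0, -0.4]}, {"jaw": 1, "delta_pos": [1, 0.9, 0], "rotation": [0, 0, -0.5]}, {"jaw": 1, "delta_pos": [1, 0.9, 0], "rotation": [0, 0, -0.6]}, {"jaw": 1, "delta_pos": [1, 0.9, 0], "rotation": [0, 0, -0.7]}, {"jaw": 1, "delta_pos": [1, 0.9, 0], "rotation": [0, 0, -0.8]}, {"jaw": 1, "delta_pos": [1, 0.9, 0], "rotation": [0, 0, -0.9]}, {"jaw": 1, "delta_pos": [1, 0.9, 0], "rotation": [0, 0, -0.98]}, {"jaw": 1, "delta_pos": [1, 0.9, 0], "rotation": [0, 0, -0.98]}]}}

```text
time_s: 13.62
ee_pos: [0.5065, -0.1773, 0.1812]
tool_rot: [0.001, 1.0, 0.0, -0.001]
ft_force: [0.4, 0.5, 0.5]
finger_gap: 0.0086
grip_force: 40.0
```

Call:
{"name": "move_arm", "arguments": {"series": [{"jaw": 1, "delta_pos": [-0.2, 0.5, 0], "rotation": [0, 0, 0]}, {"jaw": 1, "delta_pos": [-0.4, 1, 0], "rotation": [0, 0, 0]}, {"jaw": 1, "delta_pos": [-0.4, 1, 0], "rotation": [0, 0, 0]}]}}

```text
time_s: 14.0
ee_pos: [0.5477, -0.0745, 0.1816]
tool_rot: [-0.0, 1.0, 0.0, -0.001]
ft_force: [0.2, -0.4, -0.5]
finger_gap: 0.009
grip_force: 40.0
```

Call:
{"name": "move_arm", "arguments": {"series": [{"jaw": 1, "delta_pos": [-0.25, 0.5, 0], "rotation": [0, 0, 0]}, {"jaw": 1, "delta_pos": [-0.49, 0.98, 0], "rotation": [0, 0, 0]}, {"jaw": 1, "delta_pos": [-0.49, 0.98, 0.16], "rotation": [0, 0, 0]}, {"jaw": 1, "delta_pos": [-0.49, 0.98, 0.16], "rotation": [0, 0, 0]}]}}

```text
time_s: 14.5
ee_pos: [0.5953, 0.0195, 0.1639]
tool_rot: [0.002, 1.0, -0.0, -0.002]
ft_force: [0.5, -0.5, -1.1]
finger_gap: 0.009
grip_force: 40.0
```

Run:
```python
from plant import ctrl
import cv2,numpy as np
from h import proj
st=ctrl.get_state();e=st["ee_pos"];print(e,st["tool_rot"])
s=ctrl.capture("side")[:,:,::-1];t=ctrl.capture("top")[:,:,::-1]
cv2.imwrite("pics/s5.png",s)
for n,d in(("tip",.0676),("shoulder",.0376),("headbot",.0276)):
  for dx in(-.007,0,.007): print(n,dx,(proj("side",e-[dx*-1,0,d])-[255,185])*8)
print("lock",(proj("side",[.597,.0235,.083])-[255,185])*8)
def c(i,x,y,w,h,k): return cv2.resize(i[y:y+h,x:x+w],None,fx=k,fy=k,interpolation=cv2.INTER_CUBIC)
cv2.imwrite("pics/c5.png",c(s,255,185,70,70,8))
```

```text
[0.59525469 0.0194966  0.16394011] [ 1.51541672e-03  9.99996012e-01 -4.10332772e-04 -2.34777416e-03]
tip -0.007 [309.6 358.4]
tip 0 [294.4 348. ]
tip 0.007 [278.4 336.8]
shoulder -0.007 [308.  286.4]
shoulder 0 [292.  275.2]
shoulder 0.007 [276.8 264.8]
headbot -0.007 [307.2 261.6]
headbot 0 [292.  250.4]
headbot 0.007 [276. 240.]
lock [281.6 382.4]
```

View pics/c5.png

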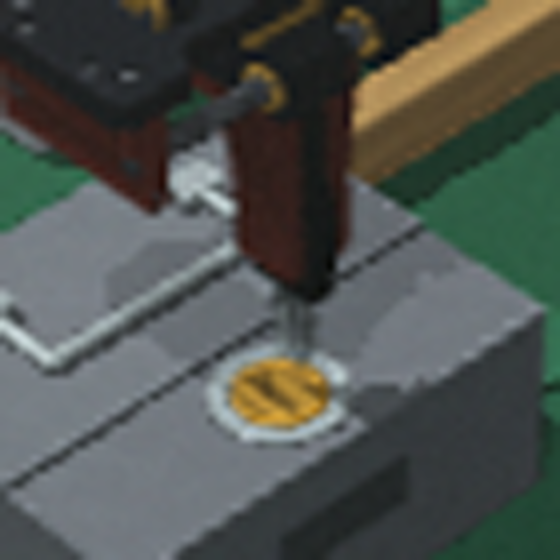

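The blade tip shows at crop (302,352) and the keyway centre at (277,393). The key is a few mm short of the lock in x and y. I'll check with sub-pixel centroids before lowering.

Run:
```python
from h import *
import cv2
def cen(f,x0,y0,x1,y1):
    im=cv2.imread(f)[y0:y1,x0:x1];h=cv2.cvtColor(im,cv2.COLOR_BGR2HSV)
    m=(h[...,1]>110)&(h[...,0]>12)&(h[...,0]<32)&(h[...,2]>100)
    m=cv2.morphologyEx(m.astype('uint8'),cv2.MORPH_CLOSE,np.ones((5,5)))
    ys,xs=np.nonzero(m);(c,a,_)=cv2.fitEllipse(cv2.convexHull(np.c_[xs,ys].astype('int32')))
    return np.array(c)+[x0,y0],a
t,a=cen("pics/t3.png",298,205,324,232);s,b=cen("pics/s3.png",275,222,305,246)
print(t,a,s,b,tri(t,s),plane("top",t,.083),plane("side",s,.083))
im=cv2.imread("pics/s5.png");g=im.sum(2)//3
for v in range(219,231):print(v,g[v,284:302])
for _ in range(3):
    ctrl.capture("side");st=ctrl.get_state();print(st["ee_pos"])
```

```text
[310.         218.23644543] (11.253705024719238, 11.370743751525879) [289.4285841  233.57517624] (7.895417213439941, 11.910649299621582) (array([0.5993, 0.0246, 0.0797]), [0.0004, 0.0004]) [0.5989 0.0247 0.083 ] [0.5963 0.0268 0.083 ]
219 [121 127 128 103  53  31  35  38  32  25  21  23  42  55  52  88 105 104]
220 [109 108 123 130 124  70  30  27  24  24  21  17  34  92 106 103 103 106]
221 [108 108 108 125 130  81  49  32  20  21  18  15  60 100 106 104 106 104]
222 [110 109 108 111  99  64  59  57  47  26  26  62  96 108 106 108 106 104]
223 [109 108 109 108  95  83  90  61  73  65  94 107 107 105 104 104 103 104]
224 [109 108 107 111 108  96  93  62  75  68  81 101 106 104 103 102 103 103]
225 [110 109 117  87  57  68  88  68  68  57  77 101 104 105 105 103 103 103]
226 [110 103  69  51  90  92  91  78  73  64  89 105 104 103 104 103 102 115]
227 [ 83  51  86  98 101 109 109  85  81  64  87 101 105 104 105 105 102 115]
228 [ 77  95 121 139 158 144 127 101 101  81  95 104 104 105 106 105 118 121]
229 [129 152 161 163 152 137 116 119  93  98 143 139 109 100 102 103 117 123]
230 [160 138 135 124 128 131 138 121  99 112 152 159 177 143 119 120 121 121]
[0.59613075 0.01899402 0.16681449]
[0.59631159 0.01907964 0.16716667]
[0.59642331 0.01926777 0.16735236]
```

Call:
{"name": "move_arm", "arguments": {"series": [{"jaw": 1, "delta_pos": [-0.01, 0.06, 0], "rotation": [0, 0, 0]}, {"jaw": 1, "delta_pos": [-0.01, 0.06, 0.05], "rotation": [0, 0, 0]}, {"jaw": 1, "delta_pos": [-0.01, 0.06, 0.1], "rotation": [0, 0, 0]}, {"jaw": 1, "delta_pos": [-0.01, 0.06, 0.13], "rotation": [0, 0, 0]}, {"jaw": 1, "delta_pos": [-0.01, 0.06, 0.13], "rotation": [0, 0, 0]}]}}

```text
time_s: 15.38
ee_pos: [0.5973, 0.0265, 0.1531]
tool_rot: [0.001, 1.0, -0.0, -0.0]
ft_force: [0.2, 0.9, -0.7]
finger_gap: 0.009
grip_force: 40.0
```

Call:
{"name": "move_arm", "arguments": {"series": [{"jaw": 1, "delta_pos": [0, 0, 0.02], "rotation": [0, 0, 0]}, {"jaw": 1, "delta_pos": [0, 0, 0.04], "rotation": [0, 0, 0]}, {"jaw": 1, "delta_pos": [0, 0, 0.04], "rotation": [0, 0, 0]}]}}

```text
time_s: 15.75
ee_pos: [0.5974, 0.0265, 0.1494]
tool_rot: [0.001, 1.0, 0.0, -0.0]
ft_force: [0.3, -0.1, -1.1]
finger_gap: 0.0089
grip_force: 40.0
```

Call:
{"name": "move_arm", "arguments": {"series": [{"jaw": 1, "delta_pos": [0, 0, 0.015], "rotation": [0, 0, 0]}, {"jaw": 1, "delta_pos": [0, 0, 0.03], "rotation": [0, 0, 0]}, {"jaw": 1, "delta_pos": [0, 0, 0.03], "rotation": [0, 0, 0]}]}}

```text
time_s: 16.12
ee_pos: [0.5977, 0.0261, 0.147]
tool_rot: [0.001, 1.0, -0.0, 0.0]
ft_force: [-0.0, -2.3, 1.9]
finger_gap: 0.0091
grip_force: 40.0
```

Call:
{"name": "move_arm", "arguments": {"series": [{"jaw": 1, "delta_pos": [0, 0, 0.01], "rotation": [0, 0, 0]}, {"jaw": 1, "delta_pos": [0, 0, 0.02], "rotation": [0, 0, 0]}, {"jaw": 1, "delta_pos": [0, 0, 0.02], "rotation": [0, 0, 0]}]}}

```text
time_s: 16.5
ee_pos: [0.5979, 0.0259, 0.1455]
tool_rot: [0.001, 1.0, -0.001, 0.001]
ft_force: [0.8, -3.0, 5.3]
finger_gap: 0.0089
grip_force: 40.0
```

Call:
{"name": "move_arm", "arguments": {"series": [{"jaw": 1, "delta_pos": [0, -0.01, -0.01], "rotation": [0, 0, 0]}, {"jaw": 1, "delta_pos": [0, -0.015, 0], "rotation": [0, 0, 0]}, {"jaw": 1, "delta_pos": [0, -0.015, 0], "rotation": [0, 0, 0]}]}}

```text
time_s: 16.88
ee_pos: [0.5971, 0.0252, 0.1437]
tool_rot: [0.001, 1.0, 0.0, -0.001]
ft_force: [0.8, -0.4, -0.4]
finger_gap: 0.009
grip_force: 40.0
```

Call:
{"name": "move_arm", "arguments": {"series": [{"jaw": 1, "delta_pos": [0, 0, 0.015], "rotation": [0, 0, 0]}, {"jaw": 1, "delta_pos": [0, 0, 0.03], "rotation": [0, 0, 0]}, {"jaw": 1, "delta_pos": [0, 0, 0.03], "rotation": [0, 0, 0]}]}}

```text
time_s: 17.25
ee_pos: [0.5973, 0.0252, 0.1411]
tool_rot: [0.001, 1.0, 0.0, -0.0]
ft_force: [-0.7, 0.1, -0.3]
finger_gap: 0.0089
grip_force: 40.0
```

Call:
{"name": "move_arm", "arguments": {"series": [{"jaw": 1, "delta_pos": [0, 0, 0.02], "rotation": [0, 0, 0]}, {"jaw": 1, "delta_pos": [0, 0, 0.04], "rotation": [0, 0, 0]}, {"jaw": 1, "delta_pos": [0, 0, 0.04], "rotation": [0, 0, 0]}]}}

```text
time_s: 17.62
ee_pos: [0.5974, 0.0251, 0.1373]
tool_rot: [0.001, 1.0, 0.0, -0.0]
ft_force: [-0.4, 0.5, -0.6]
finger_gap: 0.0087
grip_force: 40.0
```

Call:
{"name": "move_arm", "arguments": {"series": [{"jaw": 1, "delta_pos": [0, 0, 0.02], "rotation": [0, 0, 0]}, {"jaw": 1, "delta_pos": [0, 0, 0.02], "rotation": [0, 0, 0]}]}}

```text
time_s: 17.88
ee_pos: [0.5973, 0.0251, 0.1357]
tool_rot: [0.001, 1.0, 0.0, -0.0]
ft_force: [-1.2, -0.2, 1.0]
finger_gap: 0.0089
grip_force: 40.0
```

Call:
{"name": "move_arm", "arguments": {"series": [{"jaw": 1, "delta_pos": [0, 0, 0.015], "rotation": [0, 0, 0]}, {"jaw": 1, "delta_pos": [0.012, 0, 0.02], "rotation": [0, 0, 0.02]}, {"jaw": 1, "delta_pos": [-0.012, 0, 0.025], "rotation": [0, 0, -0.02]}, {"jaw": 1, "delta_pos": [0.012, 0, 0.03], "rotation": [0, 0, 0.02]}, {"jaw": 1, "delta_pos": [-0.012, 0, 0.03], "rotation": [0, 0, -0.02]}, {"jaw": 1, "delta_pos": [0, 0, 0.03], "rotation": [0, 0, 0]}]}}

```text
time_s: 18.62
ee_pos: [0.5978, 0.0248, 0.1325]
tool_rot: [0.002, 1.0, -0.0, 0.0]
ft_force: [1.6, -2.1, 1.3]
finger_gap: 0.0087
grip_force: 40.0
```

Call:
{"name": "move_arm", "arguments": {"series": [{"jaw": 1, "delta_pos": [0.012, 0, 0.01], "rotation": [0, 0, 0.02]}, {"jaw": 1, "delta_pos": [-0.012, 0, 0.02], "rotation": [0, 0, -0.02]}, {"jaw": 1, "delta_pos": [0.012, 0, 0.03], "rotation": [0, 0, 0.02]}, {"jaw": 1, "delta_pos": [-0.012, 0, 0.04], "rotation": [0, 0, -0.02]}, {"jaw": 1, "delta_pos": [0, 0, 0.04], "rotation": [0, 0, 0]}, {"jaw": 1, "delta_pos": [0, 0, 0.04], "rotation": [0, 0, 0]}]}}

```text
time_s: 19.38
ee_pos: [0.5975, 0.0251, 0.1282]
tool_rot: [0.002, 1.0, 0.0, 0.0]
ft_force: [1.1, -0.0, -0.8]
finger_gap: 0.0086
grip_force: 40.0
```

Run:
```python
from plant import ctrl
s=ctrl.get_state();print(s["ee_pos"],s["tool_rot"],s["ft_force"],s["moment"])
```

```text
[0.59748341 0.02511861 0.12816545] [2.04330345e-03 9.99997904e-01 1.30349578e-04 1.26163812e-05] [ 1.11195963 -0.04373391 -0.80658831] [-0.04536813 -0.3642466  -0.02149532]
```

Tracking with no load, so the key is moving through. I go on through the second pair.

Call:
{"name": "move_arm", "arguments": {"series": [{"jaw": 1, "delta_pos": [0, 0, 0.02], "rotation": [0, 0, 0]}, {"jaw": 1, "delta_pos": [0.012, 0, 0.03], "rotation": [0, 0, 0.02]}, {"jaw": 1, "delta_pos": [-0.012, 0, 0.035], "rotation": [0, 0, -0.02]}, {"jaw": 1, "delta_pos": [0.012, 0, 0.04], "rotation": [0, 0, 0.02]}, {"jaw": 1, "delta_pos": [-0.012, 0, 0.045], "rotation": [0, 0, -0.02]}, {"jaw": 1, "delta_pos": [0, 0, 0.045], "rotation": [0, 0, 0]}, {"jaw": 1, "delta_pos": [0, 0, 0.045], "rotation": [0, 0, 0]}]}}

```text
time_s: 20.25
ee_pos: [0.5976, 0.0251, 0.1245]
tool_rot: [0.002, 1.0, 0.0, 0.0]
ft_force: [0.4, -1.1, 4.7]
finger_gap: 0.0084
grip_force: 40.0
```

Call:
{"name": "move_arm", "arguments": {"series": [{"jaw": 1, "delta_pos": [0, 0, 0.01], "rotation": [0, 0, 0]}, {"jaw": 1, "delta_pos": [0.015, 0, 0.015], "rotation": [0, 0, 0.025]}, {"jaw": 1, "delta_pos": [-0.015, 0, 0.02], "rotation": [0, 0, -0.025]}, {"jaw": 1, "delta_pos": [0.015, 0, 0.02], "rotation": [0, 0, 0.025]}, {"jaw": 1, "delta_pos": [-0.015, 0, 0.02], "rotation": [0, 0, -0.025]}, {"jaw": 1, "delta_pos": [0, 0, 0.02], "rotation": [0, 0, 0]}, {"jaw": 1, "delta_pos": [0, 0, 0.02], "rotation": [0, 0, 0]}]}}

```text
time_s: 21.12
ee_pos: [0.5972, 0.025, 0.121]
tool_rot: [0.001, 1.0, -0.0, -0.001]
ft_force: [0.8, -1.0, -1.4]
finger_gap: 0.0089
grip_force: 40.0
```

Call:
{"name": "move_arm", "arguments": {"series": [{"jaw": 1, "delta_pos": [0, 0, 0.01], "rotation": [0, 0, 0]}, {"jaw": 1, "delta_pos": [0, 0, 0.02], "rotation": [0, 0, 0]}, {"jaw": 1, "delta_pos": [0, 0, 0.02], "rotation": [0, 0, 0]}]}}

```text
time_s: 21.5
ee_pos: [0.5973, 0.025, 0.1205]
tool_rot: [0.001, 1.0, 0.0, -0.0]
ft_force: [-2.3, -1.0, 3.9]
finger_gap: 0.0089
grip_force: 40.0
```

Call:
{"name": "move_arm", "arguments": {"series": [{"jaw": 1, "delta_pos": [0, 0, 0.01], "rotation": [0, 0, 0]}, {"jaw": 1, "delta_pos": [0, 0, 0.01], "rotation": [0, 0, 0]}, {"jaw": 1, "delta_pos": [0, 0, 0.01], "rotation": [0, 0, 0]}]}}

```text
time_s: 21.88
ee_pos: [0.5974, 0.025, 0.1205]
tool_rot: [0.001, 1.0, 0.0, 0.0]
ft_force: [-5.2, -0.6, 7.7]
finger_gap: 0.0089
grip_force: 40.0
```

Call:
{"name": "move_arm", "arguments": {"series": [{"jaw": 1, "delta_pos": [0.01, 0, 0.005], "rotation": [0, 0, 0.02]}, {"jaw": 1, "delta_pos": [-0.005, 0, 0.01], "rotation": [0, 0, -0.02]}, {"jaw": 1, "delta_pos": [0.01, 0, 0.01], "rotation": [0, 0, 0.02]}, {"jaw": 1, "delta_pos": [0.003, 0, 0.01], "rotation": [0, 0, 0]}, {"jaw": 1, "delta_pos": [0.003, 0, 0.01], "rotation": [0, 0, 0]}]}}

```text
time_s: 22.5
ee_pos: [0.5974, 0.025, 0.1204]
tool_rot: [0.0, 1.0, -0.0, 0.001]
ft_force: [-4.6, -1.0, 10.5]
finger_gap: 0.0089
grip_force: 40.0
```

Run:
```python
from plant import ctrl
import cv2,numpy as np
st=ctrl.get_state();print(st["ee_pos"],st["ft_force"],st["moment"],st["joints"])
s=ctrl.capture("side")[:,:,::-1];t=ctrl.capture("top")[:,:,::-1]
def c(i,x,y,w,h,k): return cv2.resize(i[y:y+h,x:x+w],None,fx=k,fy=k,interpolation=cv2.INTER_CUBIC)
cv2.imwrite("pics/c6.png",np.hstack([c(s,250,180,80,90,5),c(t,260,155,100,112,4)[:448]]) if 0 else np.hstack([c(s,250,180,80,90,5),c(t,265,155,80,90,5)]))
```

```text
[0.59736572 0.02501366 0.12037809] [-4.6066844  -1.00340894 10.54767446] [-0.10825244  0.82633551  0.03898861] [-1.50039791e-02  9.59724813e-02  1.45063538e+00 -8.21252675e-05
  1.59332464e+00 -1.58481565e+00]
```

View pics/c6.png

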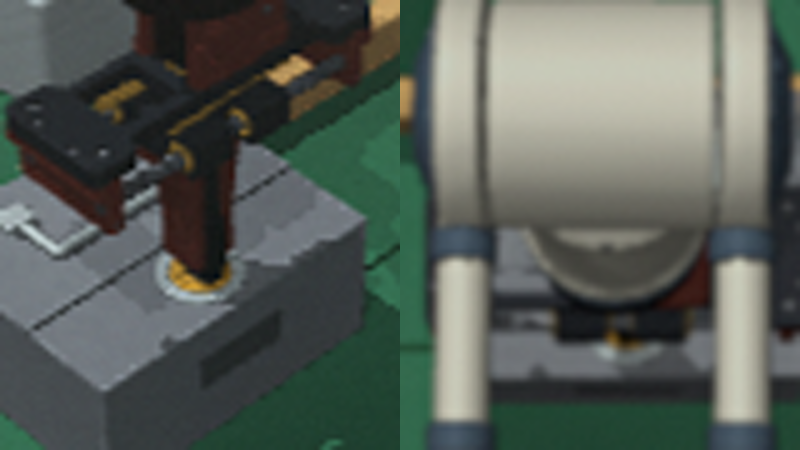

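Fully home: the z of 0.1204 matches the expected 0.1206, and the key head sits on the brass face. Now I turn clockwise, in stages.

Call:
{"name": "move_arm", "arguments": {"series": [{"jaw": 1, "delta_pos": [0, 0, -0.005], "rotation": [0, 0, 0.08]}, {"jaw": 1, "delta_pos": [0, 0, -0.005], "rotation": [0, 0, 0.16]}, {"jaw": 1, "delta_pos": [0, 0, -0.005], "rotation": [0, 0, 0.24]}, {"jaw": 1, "delta_pos": [0, 0, -0.005], "rotation": [0, 0, 0.32]}, {"jaw": 1, "delta_pos": [0, 0, -0.005], "rotation": [0, 0, 0.4]}, {"jaw": 1, "delta_pos": [0, 0, -0.005], "rotation": [0, 0, 0.4]}]}}

```text
time_s: 23.35
ee_pos: [0.5976, 0.0249, 0.1204]
tool_rot: [0.31, 0.951, 0.0, 0.001]
ft_force: [-3.0, -0.3, 8.2]
finger_gap: 0.0091
grip_force: 40.0
```

Run:
```python
from plant import ctrl
st=ctrl.get_state();print(st["ee_pos"],st["tool_rot"],st["ft_force"],st["moment"])
```

```text
[0.59760605 0.02491307 0.12038224] [3.10323084e-01 9.50630594e-01 1.90400248e-04 1.01072102e-03] [-2.98465142 -0.32293064  8.15660419] [-0.21145513  0.44964205  0.12237446]
```

Call:
{"name": "move_arm", "arguments": {"series": [{"jaw": 1, "delta_pos": [0, 0, 0], "rotation": [0, 0, 0.08]}, {"jaw": 1, "delta_pos": [0, 0, 0], "rotation": [0, 0, 0.16]}, {"jaw": 1, "delta_pos": [0, 0, 0], "rotation": [0, 0, 0.24]}, {"jaw": 1, "delta_pos": [0, 0, 0], "rotation": [0, 0, 0.32]}, {"jaw": 1, "delta_pos": [0, 0, 0], "rotation": [0, 0, 0.4]}, {"jaw": 1, "delta_pos": [0, 0, 0], "rotation": [0, 0, 0.48]}, {"jaw": 1, "delta_pos": [0, 0, 0], "rotation": [0, 0, 0.56]}, {"jaw": 1, "delta_pos": [0, 0, 0], "rotation": [0, 0, 0.62]}, {"jaw": 1, "delta_pos": [0, 0, 0], "rotation": [0, 0, 0.66]}, {"jaw": 1, "delta_pos": [0, 0, 0], "rotation": [0, 0, 0.66]}]}}

```text
time_s: 24.6
ee_pos: [0.5971, 0.0245, 0.1204]
tool_rot: [0.74, 0.672, -0.0, 0.001]
ft_force: [-4.6, -2.5, 8.5]
finger_gap: 0.0085
grip_force: 40.0
```

Run:
```python
from plant import ctrl
import cv2,numpy as np
from scipy.spatial.transform import Rotation as R
s=ctrl.capture("side")[:,:,::-1];t=ctrl.capture("top")[:,:,::-1]
st=ctrl.get_state();x=R.from_quat(st["tool_rot"]).apply([1,0,0]);print(st["ee_pos"],np.pi-np.arctan2(x[1],x[0]),st["ft_force"],st["moment"])
def c(i,x,y,w,h,k): return cv2.resize(i[y:y+h,x:x+w],None,fx=k,fy=k,interpolation=cv2.INTER_CUBIC)
cv2.imwrite("pics/c7.png",np.hstack([c(s,240,140,100,125,4),c(t,220,140,133,167,3)[:500]]))
```

```text
[0.59712489 0.0244872  0.12038521] 1.6666808546140706 [-5.51319745 -2.96149174  8.76504581] [-0.4857093   1.00142118  0.09122195]
```

View pics/c7.png

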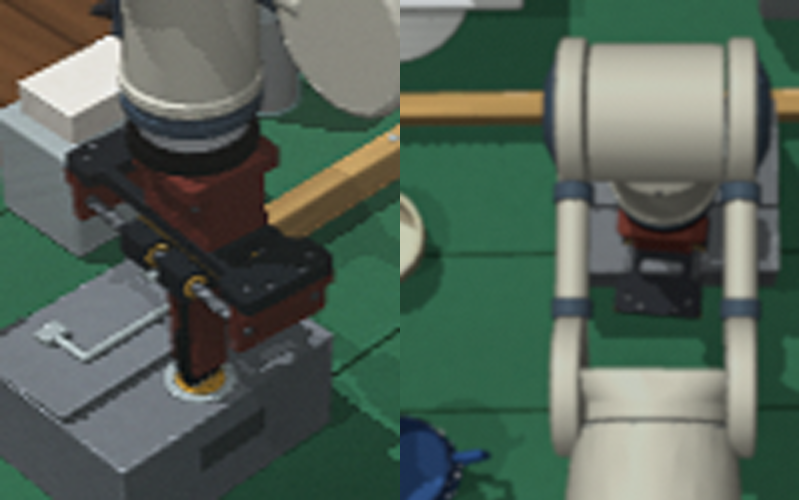

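Call:
{"name": "move_arm", "arguments": {"series": [{"jaw": 1, "delta_pos": [0, 0, 0], "rotation": [0, 0, 0.016]}, {"jaw": 1, "delta_pos": [0, 0, 0], "rotation": [0, 0, 0.016]}, {"jaw": 1, "delta_pos": [0, 0, 0], "rotation": [0, 0, 0.016]}]}}

```text
time_s: 25.08
ee_pos: [0.5971, 0.0245, 0.1204]
tool_rot: [0.749, 0.663, -0.0, 0.001]
ft_force: [-4.5, -0.9, 9.5]
finger_gap: 0.0091
grip_force: 40.0
```

Run:
```python
from plant import ctrl
import numpy as np
from scipy.spatial.transform import Rotation as R
st=ctrl.get_state();x=R.from_quat(st["tool_rot"]).apply([1,0,0]);print(st["ee_pos"],np.pi-np.arctan2(x[1],x[0]),st["ft_force"],st["moment"],st["grip_force"])
print(ctrl.finish_job())
```

```text
[0.59711104 0.02446358 0.12039709] 1.6918506818552734 [-4.52402716 -0.94975587  9.47501611] [-0.50113806  1.01294969  0.05484666] 40.005362033843994
the job is handed in; nothing more can be done
None
```

The job is handed in at 25 s: the cash box is square against the batten, and the square-headed key is fully home, held with the gripper turned 1.69 rad clockwise at a 40 N grip; the verdict was not shown.

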